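# Check weights on the wrong balances

## Robot

A 7-joint arm with a two-finger parallel gripper is mounted at the origin on the work surface. World frame = base frame: x ahead of the robot, y to its left, z up, the work surface at z = 0. Lengths are in mm, angles in rad, forces in N, time in s.
With the tool pointing down it reaches from about 400 to 875 mm from the base axis. Payload 6.5 kg.
Tool frame: the origin (TCP) lies midway between the tips of the shut fingers; the grasp point (between the pads) lies 19 mm behind it; z points along the fingers, y is the direction in which the jaws open and shut (so a half turn about z gives the same grasp; the last joint's range is limited). The gripper opens to 88 mm and grips with 3 to 60 N. Pads are 18 mm wide; open, the fingers measure 123 mm over their backs; the gripper's body (75 mm by 187 mm) begins 45 mm behind the grasp point.
Start: joints at [1.154, 0.536, -0.004, 1.538, 0.003, 1.067, -0.071], TCP at [223.368, -610.407, 238.716] pointing down, gripper open.
Joint ranges: [-2.7, 2.7], [-0.37, 2.16], [-1.27, 1.26], [0.24, 2.4], [-1.31, 4.45], [0.19, 1.91], [-2.76, 2.76]. Speed limits (rad/s): [2.39, 2.39, 3.14, 3.14, 3.14, 3.14, 3.14].

## Interface

Orientations are given as [roll, pitch, yaw] about the fixed x, y, z axes, in that order (R = Rz(yaw) Ry(pitch) Rx(roll)).
In Python, from rig import state, camera, get_calibration, bot gives the robot as it stands.
- The arm moves only by the tool send_rows, never from a script. Its argument "steps" is a list of rows, each a list of 3 entries, a list of its own where there are three numbers: the shift along the tool's x, y, z in m, then the turn about the tool's z in degrees, then the closure, from 0 (fully open) to 1 (shut). A call has 1 to 20 rows; each row is the pose to reach, as a shift and turn from the pose commanded when the call began, along the tool's axes at that moment; what a row does not reach only later rows make up. A row lasts 1/8 s, in which the tool goes at most 62.5 mm and 10.7 degrees, less where a joint would pass 70% of its speed; a pose out of reach is approached as far as the arm can. A call with a gripper value outside its range is refused whole. The fingers move at their own pace and stop on an object; the grip force is fixed at half the most. Time passes only in rows, so rows that repeat a pose let the fingers close. It gives the time, the measured TCP pose, the force and the opening at its end, in the units of the state.
- state(): the state, without advancing time (a new reading comes with each control period).
- camera(name): name is "side" or "top"; returns the picture (420x560x3 uint8, blue, green, red); there is no depth.
- get_calibration(name): a dict with "fx", "fy", "cx", "cy" (pixels), "k1" (the pictures are not rectified: a ray, as slopes to the right and down, at radius r is drawn at 1 + k1 r^2 times it, then the intrinsics apply), "xyz" and "attitude" of the camera in the world. Camera axes: x right, y down, z forward; pixel columns grow to the right and rows downward; lengths in mm; the calibration is good to about 2 mm. A picture is of the moment at which its call begins. get_calibration takes no time and is no camera call.
- bot.finish_job(): hands the job in, once; it reports no verdict.
The state is a dict: "time": time; "qpos": joint angles; "qvel": joint speeds; "effort": joint torques, N m; "eef_pos": TCP position; "tool_rot": TCP orientation; "contact_force": force on the tool from outside, world axes, zero at the start; "wrist_torque": the same for the moment, N m; "width": opening from 0.0 (shut) to 1.0 (fully open).
Only numpy, scipy, OpenCV 4.12 (cv2) and the standard library are available. Lean on these libraries where they do the work, as an engineer would, in place of code of your own. Each camera call takes 0.05 s, during which the arm holds its last target. There are 200 camera calls.

## Task

The four check weights have been left on the wrong balances. Rearrange them so that each round weight stands on a round pan and each square weight on a square pan, the larger of each shape on the larger pan and the smaller on the smaller, upright in the middle of the pan. The empty rubber pad is your free spot for swapping: set the weights down gently, and never stand one on the bare bench or let it topple.

Things in the scene. Friction and masses are not known exactly. Their poses are not given: they have to be found in the camera images.
- weight_round_large: Larger ROUND check weight, dark steel, about 0.66 kg: upright cylinder 54 mm across and 36 mm high, with a knob 27 mm across on a thin neck on top (58 mm high in all). Loose; grip the body from above by its sides. Origin: centre of its underside; z up. Starts on the pan of one of the balances of the other shape.
- weight_round_small: Smaller ROUND check weight, dark steel, about 0.21 kg: upright cylinder 36 mm across and 26 mm high, with a knob 18 mm across on a thin neck on top (41 mm high in all). Loose; grip the body from above by its sides. Origin: centre of its underside; z up. Starts on the pan of one of the balances of the other shape.
- weight_square_large: Larger SQUARE check weight, dark steel, about 0.78 kg: block 54 x 54 mm and 34 mm high, with a low bar handle 43 mm long and 11 mm wide along its own x on top (54 mm high in all). Loose; grip the body from above by its sides. Origin: centre of its underside; z up; its own x and y axes are square to its faces. Starts on the pan of one of the balances of the other shape.
- weight_square_small: Smaller SQUARE check weight, dark steel, about 0.27 kg: block 36 x 36 mm and 26 mm high, with a low bar handle 29 mm long and 8 mm wide along its own x on top (40 mm high in all). Loose; grip the body from above by its sides. Origin: centre of its underside; z up; its own x and y axes are square to its faces. Starts on the pan of one of the balances of the other shape.
- balance_round_large: Larger balance with a ROUND pan, 110 mm across. Housing 190 x 140 mm, grey with a red keypad and a dark line around the pan; fixed to the bench. The flat light metal pan has no rim; its top is 50 mm above the bench and the housing beside it 40 mm. Origin: on the bench straight under the centre of the pan; x points from the keypad to the pan, z up.
- balance_round_small: Smaller balance with a ROUND pan, 74 mm across. Housing 155 x 110 mm, grey with a red keypad and a dark line around the pan; fixed to the bench. The flat light metal pan has no rim; its top is 50 mm above the bench and the housing beside it 40 mm. Origin: on the bench straight under the centre of the pan; x points from the keypad to the pan, z up.
- balance_square_large: Larger balance with a SQUARE pan, 104 x 104 mm. Housing 190 x 140 mm, grey with a red keypad and a dark line around the pan; fixed to the bench. The flat light metal pan has no rim; its top is 50 mm above the bench and the housing beside it 40 mm. Origin: on the bench straight under the centre of the pan; x points from the keypad to the pan, z up. The pan's sides lie along x and y.
- balance_square_small: Smaller balance with a SQUARE pan, 70 x 70 mm. Housing 155 x 110 mm, grey with a red keypad and a dark line around the pan; fixed to the bench. The flat light metal pan has no rim; its top is 50 mm above the bench and the housing beside it 40 mm. Origin: on the bench straight under the centre of the pan; x points from the keypad to the pan, z up. The pan's sides lie along x and y.
- spare_pad: Empty black rubber pad, 90 x 90 mm and 12 mm thick, fixed to the bench, flat top: the free spot. Origin: centre of its underside, on the bench.
Not all that is in view belongs to the job. Leave any purple look-alike of the weight_square_small alone. What is shaped like the weight_round_small but pink is not meant.

How it is judged:
By the outcome, as a careful person would: the job done as asked, in the order asked, and still so for the second after the job is handed in, with the robot touching nothing.
It also fails if it takes over 134 s, if anything falls off the work surface, if the arm or the gripper's body presses on something with over 40 N, if the wrist force passes 120 N, or if a joint passes its speed limit or range.

## Working session

There is one attempt and no reset: what is moved stays moved. The work goes in short steps, Python scripts to look and compute and a tool call to move; the robot and the scene stay as the last step left them, time stands still between calls to the robot, and variables do not carry over. Pictures are saved under pics/ and viewed, about 12 in all and at most 16, crops included, and the job is handed in when it is done.

Besides the shell and the picture viewer there is one more tool, called after "Emit:" as a command line: name --argument value ..., lists and objects as JSON in quotes. send_rows: Moves the arm, as the interface text tells. Its arguments: {"type":"object","properties":{"steps":{"type":"array"}},"required":["steps"]}

```bash
mkdir -p pics
python3 - <<'E'
from rig import state,camera,get_calibration
import cv2
for n in("top","side"):
    cv2.imwrite(f"pics/{n}0.png",camera(n)); print(n,get_calibration(n))
print(state())
E
```

```text
top {'fx': 543.8468697931862, 'fy': 543.8468697931862, 'cx': 282.99935970009204, 'cy': 216.86874508692875, 'k1': -0.006575473998255544, 'xyz': array([ 310.15866072,    5.6165781 , 1575.33380563]), 'attitude': array([-2.95671418e+00, -2.44378747e-03, -1.54281545e+00])}
side {'fx': 397.2304439821975, 'fy': 397.2304439821975, 'cx': 282.75113671177724, 'cy': 209.53056816511304, 'k1': -0.0020724917914404285, 'xyz': array([189.39509037, 405.64455548, 762.60107572]), 'attitude': array([-2.46895666,  0.01063494, -2.36692291])}
{'time': 0.1, 'qpos': array([ 1.15381086,  0.53710725, -0.0044143 ,  1.53874677,  0.00260153,
        1.06732227, -0.07119248]), 'qvel': array([ 1.59633262e-03, -3.16085388e-03,  1.15709787e-03, -7.84535641e-04,
        1.61575071e-04, -5.46205982e-05,  3.47302210e-06]), 'effort': array([ 2.71219767e-03, -5.72081852e+01,  9.93959941e-01, -2.52226979e+01,
       -5.61424938e-02,  1.35866913e-02,  4.70595978e-05]), 'eef_pos': array([ 223.14674363, -609.90820073,  237.92675969]), 'tool_rot': array([-3.14002000e+00,  1.30337932e-04,  3.50844576e-01]), 'contact_force': array([ 0.44968021, -0.77839875, -0.76652228]), 'wrist_torque': array([-0.01805663,  0.01143492,  0.00278237]), 'width': 0.9950145521413721}
```

View pics/top0.png

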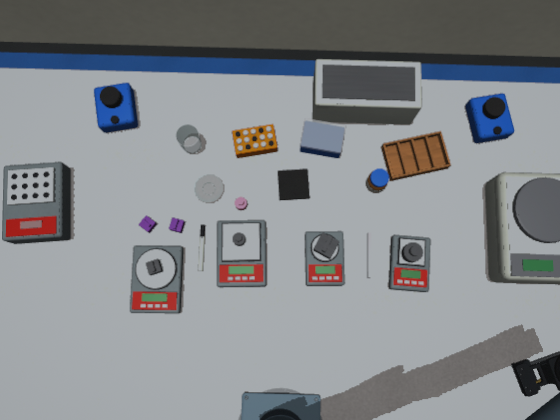

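View pics/side0.png

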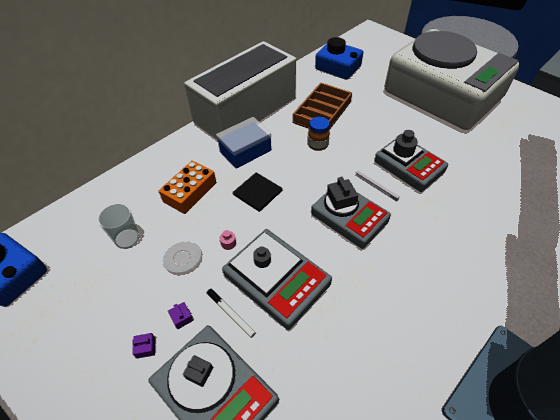

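The top view shows, left to right:
- (157,268): large round balance, holding the small square weight.
- (241,242): large square balance, holding the small round weight.
- (325,247): small round balance, holding the large square weight.
- (411,252): small square balance, holding the large round weight.
- (293,184): the pad.

The purple and pink objects are decoys. So the job is two swaps through the pad.

```bash
cat > h.py <<'E'
import numpy as np,cv2
from scipy.spatial.transform import Rotation as R
from scipy.optimize import least_squares
from rig import get_calibration
def rays(n,p):
    c=get_calibration(n); K=np.array([[c['fx'],0,c['cx']],[0,c['fy'],c['cy']],[0,0,1]])
    u=cv2.undistortPoints(np.float64(p).reshape(-1,1,2),K,np.array([c['k1'],0,0,0]))[:,0]
    return c['xyz'],np.c_[u,np.ones(len(u))]@R.from_euler('xyz',c['attitude']).as_matrix().T
def cast(n,p,z):
    o,d=rays(n,p); return (o+d*((z-o[2])/d[:,2])[:,None])[:,:2]
def proj(n,P):
    c=get_calibration(n); q=(np.float64(P).reshape(-1,3)-c['xyz'])@R.from_euler('xyz',c['attitude']).as_matrix()
    s=q[:,:2]/q[:,2:]; s*=1+c['k1']*(s**2).sum(1,keepdims=True); return s*c['fx']+[c['cx'],c['cy']]
def circ(P,r):
    f=least_squares(lambda c:np.hypot(*(P-c).T)-r,P.mean(0),loss='soft_l1',f_scale=1); return f.x,np.abs(f.fun).mean()
E
python3 - <<'E'
from h import *
a=cv2.imread('pics/top0.png'); b=cv2.imread('pics/side0.png')
t=a[210:320,125:440]
print("pad",)
g=cv2.cvtColor(a,cv2.COLOR_BGR2GRAY)
for nm,(x0,y0,x1,y1) in dict(RL=(131,244,184,290),SL=(216,219,268,263),RS=(304,231,346,264),SS=(390,234,432,267)).items():
    m=np.zeros_like(g); m[y0:y1,x0:x1]=(g[y0:y1,x0:x1]>170)
    n,l,s,c=cv2.connectedComponentsWithStats(m)
    for i in range(1,n):
        if s[i][4]>100:
            cs=cv2.findContours((l==i).astype('uint8'),0,1)[0]; P=cast('top',cs[0][:,0],50)
            print(nm,s[i],cv2.minAreaRect(P.astype('float32')))
m=(g<45).astype('uint8'); m[:160]=0; m[205:]=0; m[:,:270]=0;m[:,315:]=0
c=max(cv2.findContours(m,0,1)[0],key=cv2.contourArea); print('pad',cv2.minAreaRect(cast('top',c[:,0],12).astype('float32')))
r=lambda im,w,h:cv2.resize(im,(w,h),interpolation=cv2.INTER_CUBIC)
cv2.imwrite('pics/c1.png',np.vstack([r(t[:,:158],790,550)[:, :]])); 
cv2.imwrite('pics/c2.png',r(t[:,157:],790,550))
E
```

```text
pad
RL [142 250  32  37 321] ((447.89129638671875, 350.1424560546875), (102.37023162841797, 68.90386962890625), 33.77942657470703)
SL [223 224  36  35 996] ((522.8450317382812, 127.75833892822266), (97.0755386352539, 98.98954010009766), 1.6280865669250488)
pad ((701.318359375, -17.175750732421875), (86.64720153808594, 85.5133056640625), 5.080123424530029)
```

View pics/c1.png

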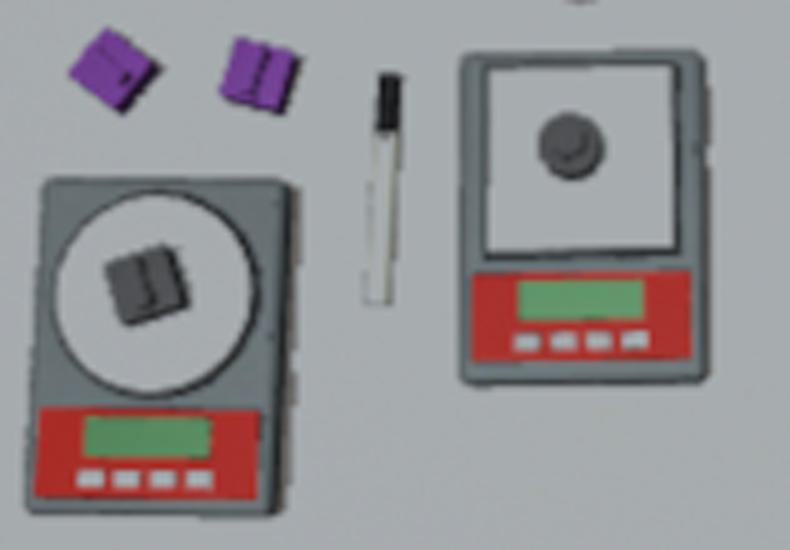

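View pics/c2.png

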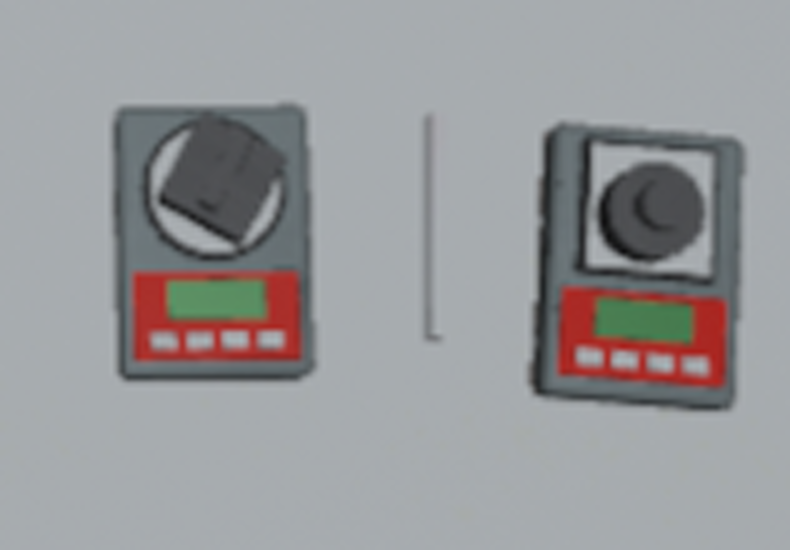

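Scene layout is confirmed. The small square on its round pan sits at crop 1 (147,285), the small round at (570,145), the large square at crop 2 (223,178), turned about 28°, and the large round at (650,212). Next I'll measure all of them.

```bash
cat > meas.py <<'E'
from h import *
import sys
WIN=dict(RL=(131,244,184,292,110),SL=(216,219,268,265,104),RS=(306,230,345,264,74),SS=(394,235,432,268,70))
def run(a,body):  # body: pan-> (weight height, size, round?)
    g=cv2.cvtColor(a,cv2.COLOR_BGR2GRAY); out={}
    for nm,(x0,y0,x1,y1,S) in WIN.items():
        u=cv2.resize(g[y0:y1,x0:x1],None,fx=4,fy=4,interpolation=cv2.INTER_CUBIC)
        tr=lambda p:(np.float64(p)+.5)/4-.5+[x0,y0]
        m=((u>135)*255).astype('uint8'); n,l,s,c=cv2.connectedComponentsWithStats(m)
        cc=tr(c); H,W=u.shape
        ok=[i for i in range(1,n) if s[i][4]>60 and s[i][0]>0 and s[i][1]>0 and s[i][0]+s[i][2]<W and s[i][1]+s[i][3]<H]
        pm=np.isin(l,ok).astype('uint8'); pts=np.vstack([q[:,0] for q in cv2.findContours(pm,0,1)[0]])
        hull=cv2.convexHull(pts); P=cast('top',tr(hull[:,0]),50)
        if nm[0]=='R': c0,e=circ(P,S/2); yaw=0; sz=e
        else: c0,sz,yaw=cv2.minAreaRect(P.astype('float32'))
        out[nm]=np.array(c0); print(nm,'pan',np.round(c0,1),np.round(sz,1),round(yaw,1))
        if nm in body:
            h,w,rd=body[nm]; M=np.zeros_like(u); cv2.fillPoly(M,[hull],1)
            if nm in('RS','SS'): M=cv2.dilate(M,np.ones((9,9)))
            d=((u<115)&(M>0)).astype('uint8')
            d=cv2.morphologyEx(d,cv2.MORPH_OPEN,np.ones((15,15)))
            k=max(cv2.findContours(d,0,1)[0],key=cv2.contourArea); Q=cast('top',tr(k[:,0]),50+h/2)
            r=cv2.minAreaRect(Q.astype('float32')); print('   weight',np.round(r[0],1),np.round(r[1],1),round(r[2],1),'off',np.round(np.array(r[0])-c0,1))
    return out
E
python3 - <<'E'
from meas import *
run(cv2.imread('pics/top0.png'),dict(RL=(26,36,0),SL=(26,36,1),RS=(34,54,0),SS=(36,54,1)))
# hand-read points, crops -> px
c=lambda p,o:(np.float64(p)+.5)/5-.5+[o,210]
print('SSw top corners',cast('top',c([(105,262),(172,243),(190,300),(127,327)],125),76).round(1).tolist())
print('SLw top corners',cast('top',c([(207,113),(287,157),(243,237),(160,200)],282),84).round(1).tolist())
print('RLw bodytop c',cast('top',c([(655,209)],282),86),'RSw',cast('top',c([(573,143)],125),76))
print('SS pan corners',cast('top',c([(592,143),(716,155),(712,276),(586,267)],282),50).round(1).tolist())
E
```

```text
RL pan [439.3 363.9] 1.0 0
   weight [441.9 363.8] [39.4 41.6] 20.4 off [ 2.6 -0.1]
SL pan [522.7 128.1] [103.5 104.1] 2.8
   weight [526.  131.9] [35.6 35.1] 2.3 off [3.3 3.8]
RS pan [ 512.7 -110.2] 1.0 0
   weight [ 509.  -108.8] [54.8 46.2] 62.1 off [-3.7  1.4]
SS pan [ 506.7 -355.9] [69.2 68.9] 87.0
   weight [ 502.4 -351.5] [54.7 59.2] 1.6 off [-4.4  4.4]
SSw top corners [[453.0, 385.5], [464.6, 349.3], [433.4, 337.1], [417.6, 370.8]]
SLw top corners [[548.9, -102.4], [525.5, -147.1], [480.4, -123.2], [499.6, -77.2]]
RLw bodytop c [[ 502.05420953 -349.97557349]] RSw [[526.69223923 129.99164447]]
SS pan corners [[543.3, -323.4], [538.5, -393.7], [469.7, -390.0], [472.8, -319.2]]
```

Sizes check out (pans 104, 69 and 110/74 fits; weights about right). I'll approach the small round weight first, at yaw 93°.

```bash
cat > d.py <<'E'
import sys,numpy as np
from rig import state
def d(x,y,z,yaw):
    s=state(); p=s['eef_pos']; a=s['tool_rot'][2]; dx,dy=x-p[0],y-p[1]
    t=-(yaw-np.degrees(a)); t=(t+180)%360-180
    print('shift m',np.round(np.array([dx*np.cos(a)+dy*np.sin(a),dx*np.sin(a)-dy*np.cos(a),p[2]-z])/1000,4),'turn',round(t,1),'t',s['time'],'w',s['width'],'F',s['contact_force'].round(1))
d(*map(float,sys.argv[1:]))
E
python3 d.py 526.3 131 200 93
```

```text
shift m [ 0.5393 -0.5916  0.0379] turn -72.9 t 0.1 w 0.9950145521413721 F [ 0.4 -0.8 -0.8]
```

Emit:
send_rows --steps '[[[0.15,-0.17,0.01],-20,0],[[0.3,-0.33,0.02],-40,0],[[0.54,-0.592,0.039],-73,0],[[0.54,-0.592,0.039],-73,0],[[0.54,-0.592,0.039],-73,0],[[0.54,-0.592,0.039],-73,0],[[0.54,-0.592,0.039],-73,0],[[0.54,-0.592,0.039],-73,0],[[0.54,-0.592,0.039],-73,0],[[0.54,-0.592,0.039],-73,0],[[0.54,-0.592,0.039],-73,0],[[0.54,-0.592,0.039],-73,0],[[0.54,-0.592,0.039],-73,0],[[0.54,-0.592,0.039],-73,0],[[0.54,-0.592,0.039],-73,0],[[0.54,-0.592,0.039],-73,0],[[0.54,-0.592,0.039],-73,0],[[0.54,-0.592,0.039],-73,0]]'

```text
time: 2.35
eef_pos: [527.0, 130.4, 199.8]
tool_rot: [3.141, 0.0, 1.624]
contact_force: [0.7, 0.1, 0.3]
width: 0.999
```

```bash
python3 d.py 526.3 131 54 93; python3 -c "
from rig import camera;import cv2;from h import *
cv2.imwrite('pics/t1.png',camera('top'));a=camera('side');cv2.imwrite('pics/s1.png',a)"
```

```text
shift m [ 0.0007 -0.0007  0.1458] turn 0.0 t 2.35 w 0.9987026960857289 F [0.7 0.1 0.3]
```

View pics/s1.png

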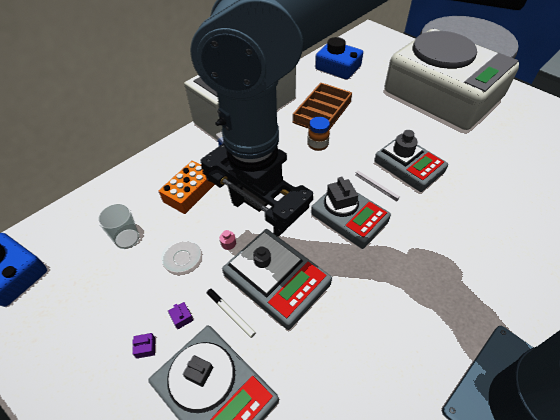

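The gripper hangs above the large square balance around (265,190), with the small round weight at (262,256) and nothing in the way. I'll go down, grip and lift.

Emit:
send_rows --steps '[[[0,0,0.05],0,0],[[0,0,0.095],0,0],[[0,0,0.125],0,0],[[0,0,0.138],0,0],[[0,0,0.145],0,0],[[0,0,0.146],0,0],[[0,0,0.146],0,0],[[0,0,0.146],0,0.3],[[0,0,0.146],0,0.45],[[0,0,0.146],0,0.55],[[0,0,0.146],0,0.65],[[0,0,0.146],0,1],[[0,0,0.146],0,1],[[0,0,0.146],0,1],[[0,0,0.146],0,1]]'

```text
time: 4.32
eef_pos: [527.1, 131.1, 53.7]
tool_rot: [3.141, -0.0, 1.625]
contact_force: [0.4, 0.1, -0.2]
width: 0.399
```

```bash
python3 d.py 526.3 131 150 93
```

```text
shift m [-0.0001 -0.0008 -0.0963] turn 0.1 t 4.325 w 0.39854493828271986 F [ 0.4  0.1 -0.2]
```

Held (width 35 mm). Now lift, carry it to the pad and lower it to just above.

Emit:
send_rows --steps '[[[0,0,-0.01],0,1],[[0,0,-0.04],0,1],[[0,0,-0.075],0,1],[[-0.02,0.02,-0.08],0,1],[[-0.05,0.053,-0.08],0,1],[[-0.085,0.09,-0.08],0,1],[[-0.12,0.127,-0.08],0,1],[[-0.147,0.155,-0.08],0,1],[[-0.157,0.166,-0.08],0,1],[[-0.157,0.166,-0.06],0,1],[[-0.157,0.166,-0.03],0,1],[[-0.157,0.166,0.0],0,1],[[-0.157,0.166,0.02],0,1],[[-0.157,0.166,0.03],0,1],[[-0.157,0.166,0.034],0,1],[[-0.157,0.166,0.034],0,1],[[-0.157,0.166,0.034],0,1]]'

```text
time: 6.45
eef_pos: [702.0, -16.6, 20.7]
tool_rot: [3.14, 0.0, 1.625]
contact_force: [0.3, 0.3, -2.4]
width: 0.401
```

```bash
python3 d.py 701 -17 15.5 93;python3 -c "
from rig import camera;import cv2
a=camera('side')[90:290,130:380];cv2.imwrite('pics/s2.png',cv2.resize(a,None,fx=3,fy=3))"
```

```text
shift m [-0.0003 -0.001   0.0052] turn 0.1 t 6.45 w 0.40078070956731154 F [ 0.3  0.3 -2.4]
```

View pics/s2.png

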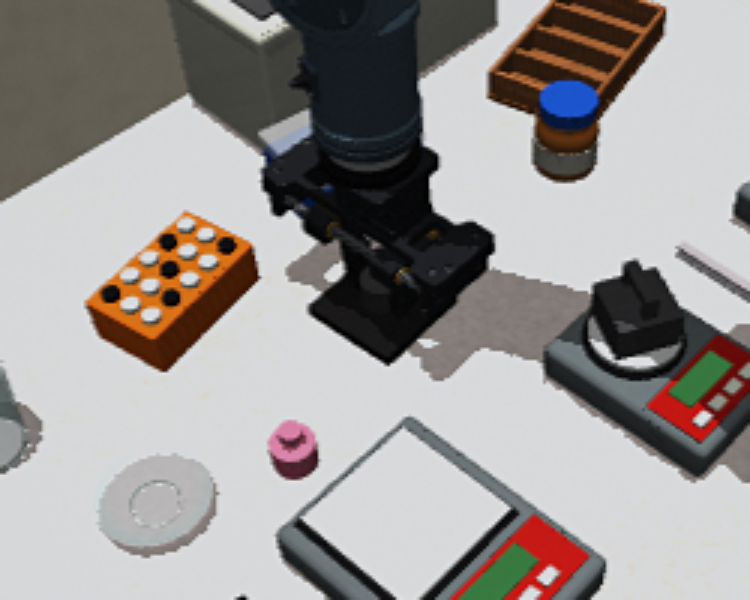

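The weight hangs over the pad at (375,285), and the 2.4 N reading matches its mass. Lower the last 5 mm, release and rise.

Emit:
send_rows --steps '[[[0,0,0.002],0,1],[[0,0,0.004],0,1],[[0,0,0.005],0,1],[[0,0,0.0055],0,1],[[0,0,0.0055],0,1],[[0,0,0.0055],0,0.5],[[0,0,0.0055],0,0.3],[[0,0,0.0055],0,0],[[0,0,0.0055],0,0],[[0,0,-0.02],0,0],[[0,0,-0.07],0,0],[[0,0,-0.13],0,0],[[0,0,-0.15],0,0],[[0,0,-0.15],0,0]]'

```text
time: 8.25
eef_pos: [702.4, -16.6, 172.4]
tool_rot: [3.138, 0.0, 1.625]
contact_force: [-0.6, -0.1, -0.3]
width: 0.999
```

```bash
python3 d.py 512 -111.5 170 62
```

```text
shift m [-0.0845 -0.1953  0.0024] turn 31.1 t 8.25 w 0.9991789304960053 F [-0.6 -0.1 -0.3]
```

Emit:
send_rows --steps '[[[-0.02,-0.045,0],8,0],[[-0.042,-0.1,0],17,0],[[-0.065,-0.15,0],26,0],[[-0.08,-0.185,0.0],31,0],[[-0.0845,-0.195,0.0],31,0],[[-0.0845,-0.195,0.0],31,0],[[-0.0845,-0.195,0.03],31,0],[[-0.0845,-0.195,0.065],31,0],[[-0.0845,-0.195,0.095],31,0],[[-0.0845,-0.195,0.11],31,0],[[-0.0845,-0.195,0.117],31,0],[[-0.0845,-0.195,0.118],31,0],[[-0.0845,-0.195,0.118],31,0.2],[[-0.0845,-0.195,0.118],31,0.3],[[-0.0845,-0.195,0.118],31,0.4],[[-0.0845,-0.195,0.118],31,0.5],[[-0.0845,-0.195,0.118],31,1],[[-0.0845,-0.195,0.118],31,1],[[-0.0845,-0.195,0.118],31,1]]'

```text
time: 10.62
eef_pos: [512.4, -112.2, 52.2]
tool_rot: [3.139, -0.0, 1.084]
contact_force: [4.0, -2.8, 1.4]
width: 0.612
```

```bash
python3 d.py 522.7 128.1 134 92.8
```

```text
shift m [ 0.2172 -0.1034 -0.0818] turn -30.7 t 10.625 w 0.611620268391555 F [ 4.  -2.8  1.4]
```

Held (53.9 mm). Carry it to the large square pan, yaw aligned, and hover.

Emit:
send_rows --steps '[[[0,0,-0.01],0,1],[[0,0,-0.035],0,1],[[0,0,-0.065],0,1],[[0.01,-0.005,-0.08],0,1],[[0.035,-0.017,-0.08],-5,1],[[0.07,-0.034,-0.08],-10,1],[[0.11,-0.053,-0.08],-16,1],[[0.15,-0.072,-0.08],-22,1],[[0.185,-0.088,-0.08],-27,1],[[0.207,-0.099,-0.08],-31,1],[[0.217,-0.1035,-0.08],-31,1],[[0.217,-0.1035,-0.075],-31,1],[[0.217,-0.1035,-0.055],-31,1],[[0.217,-0.1035,-0.035],-31,1],[[0.217,-0.1035,-0.02],-31,1],[[0.217,-0.1035,-0.012],-31,1],[[0.217,-0.1035,-0.008],-31,1],[[0.217,-0.1035,-0.008],-31,1],[[0.217,-0.1035,-0.008],-31,1]]'

```text
time: 13.0
eef_pos: [521.6, 128.8, 60.2]
tool_rot: [3.141, -0.0, 1.625]
contact_force: [0.7, -0.1, -9.1]
width: 0.61
```

```bash
python3 d.py 522.7 128.1 52.2 92.8;python3 -c "
from rig import camera;import cv2
a=camera('side')[180:330,180:380];cv2.imwrite('pics/s3.png',cv2.resize(a,None,fx=4,fy=4,interpolation=2))"
```

```text
shift m [-0.0008  0.001   0.008 ] turn 0.3 t 13.0 w 0.6098156103934635 F [ 0.7 -0.1 -9.1]
```

View pics/s3.png

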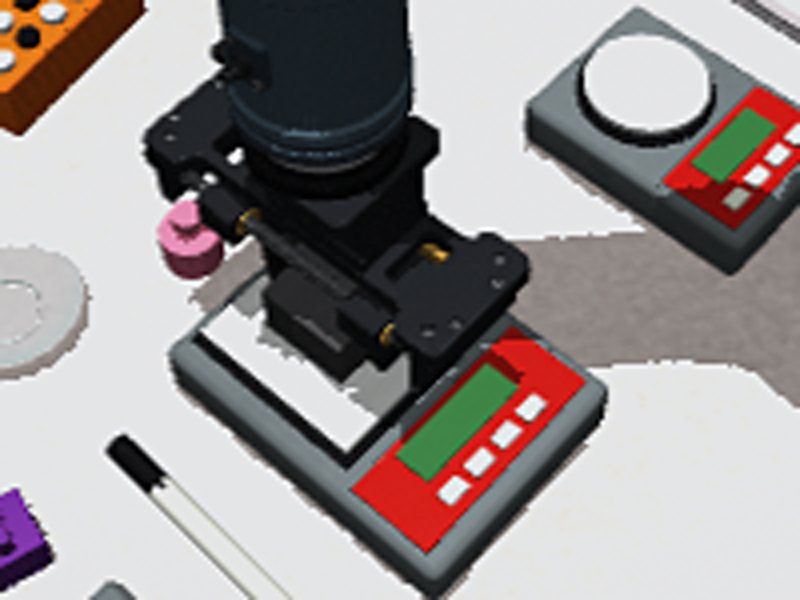

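Nicely aligned, hovering; the visible lower face edge runs (268,318)-(342,380) in the crop. I'll check the centring from that edge.

```bash
python3 -c "
from h import *
p=(np.float64([(268,318),(342,380)])+.5)/4-.5+[180,180]
print(cast('side',p,58),'pan edge y~180; face should be ~155')
q=(np.float64([(200,332),(345,462)])+.5)/4-.5+[180,180]
print(cast('side',q,50))"
```

```text
[[549.52931068 155.07685213]
 [496.00997559 153.6742606 ]] pan edge y~180; face should be ~155
[[572.77890501 182.49829145]
 [465.76610192 181.3744788 ]]
```

Emit:
send_rows --steps '[[[0.001,0,0.003],0,1],[[0.001,0,0.005],0,1],[[0.001,0,0.0065],0,1],[[0.001,0,0.0075],0,1],[[0.001,0,0.0082],0,1],[[0.001,0,0.0082],0,1],[[0.001,0,0.0082],0,0.35],[[0.001,0,0.0082],0,0.2],[[0.001,0,0.0082],0,0],[[0.001,0,0.0082],0,0],[[0,0,-0.02],0,0],[[0,0,-0.07],0,0],[[0,0,-0.12],0,0],[[0,0,-0.12],0,0]]'

```text
time: 14.8
eef_pos: [523.7, 129.5, 183.3]
tool_rot: [3.134, -0.001, 1.625]
contact_force: [-0.2, 0.0, -0.6]
width: 1.004
```

```bash
python3 d.py 702 -16.8 180 92.8
```

```text
shift m [-0.1557  0.1702  0.0033] turn 0.3 t 14.8 w 1.0038885158990605 F [-0.2  0.  -0.6]
```

Emit:
send_rows --steps '[[[-0.03,0.033,0],0,0],[[-0.07,0.077,0],0,0],[[-0.11,0.12,0],0,0],[[-0.14,0.155,0],0,0],[[-0.155,0.17,0.0],0,0],[[-0.155,0.17,0.01],0,0],[[-0.155,0.17,0.06],0,0],[[-0.155,0.17,0.11],0,0],[[-0.155,0.17,0.145],0,0],[[-0.155,0.17,0.16],0,0],[[-0.155,0.17,0.166],0,0],[[-0.155,0.17,0.167],0,0],[[-0.155,0.17,0.167],0,0.3],[[-0.155,0.17,0.167],0,0.5],[[-0.155,0.17,0.167],0,0.6],[[-0.155,0.17,0.167],0,1],[[-0.155,0.17,0.167],0,1],[[-0.155,0.17,0.167],0,1],[[-0.155,0.17,0.167],0,1]]'

```text
time: 17.18
eef_pos: [699.5, -17.0, 12.8]
tool_rot: [3.141, -0.0, 1.625]
contact_force: [0.6, 0.1, 0.2]
width: 0.403
```

```bash
python3 d.py 512.7 -110.2 64 92.8
python3 - <<'E'
from meas import *
from rig import camera
a=camera('top');cv2.imwrite('pics/t2.png',a); run(a,dict(SL=(34,54,0)))
E
```

```text
shift m [-0.083  -0.1916 -0.0512] turn 0.3 t 17.175 w 0.40278819405968225 F [0.6 0.1 0.2]
RL pan [439.  364.2] 0.5 0
SL pan [522.3 128.4] [104.4 104.8] 2.7
   weight [519.6 131.7] [56.9 56.6] 3.0 off [-2.7  3.3]
RS pan [ 511.6 -111.9] 3.4 0
SS pan [ 506.7 -356.1] [70.2 70.2] 86.9
```

```bash
python3 -c "
from h import *
p=(np.float64([(579,84),(713,88),(635,33),(655,133),(600,48),(696,115)])+.5)/4-.5+[180,180]
print(circ(cast('side',p,50),37))"
```

```text
(array([ 513.47992579, -108.97558664]), np.float64(1.2381182610242096))
```

Emit:
send_rows --steps '[[[0,0,-0.01],0,1],[[0,0,-0.04],0,1],[[0,0,-0.08],0,1],[[-0.01,-0.02,-0.11],0,1],[[-0.025,-0.058,-0.11],0,1],[[-0.043,-0.1,-0.11],0,1],[[-0.06,-0.14,-0.11],0,1],[[-0.075,-0.175,-0.11],0,1],[[-0.082,-0.188,-0.11],0,1],[[-0.083,-0.188,-0.11],0,1],[[-0.083,-0.188,-0.09],0,1],[[-0.083,-0.188,-0.07],0,1],[[-0.083,-0.188,-0.055],0,1],[[-0.083,-0.188,-0.05],0,1],[[-0.083,-0.188,-0.05],0,1],[[-0.083,-0.188,-0.05],0,1]]'

```text
time: 19.23
eef_pos: [516.8, -110.0, 63.3]
tool_rot: [3.14, 0.0, 1.625]
contact_force: [-0.8, 0.5, -2.8]
width: 0.401
```

```bash
python3 d.py 512.7 -110.2 50.8 92.8;python3 -c "
from rig import camera;import cv2
a=camera('side')[130:280,260:460];cv2.imwrite('pics/s4.png',cv2.resize(a,None,fx=4,fy=4,interpolation=2))"
```

```text
shift m [-0.     -0.0041  0.0125] turn 0.3 t 19.225 w 0.4014100990482552 F [-0.8  0.5 -2.8]
```

View pics/s4.png

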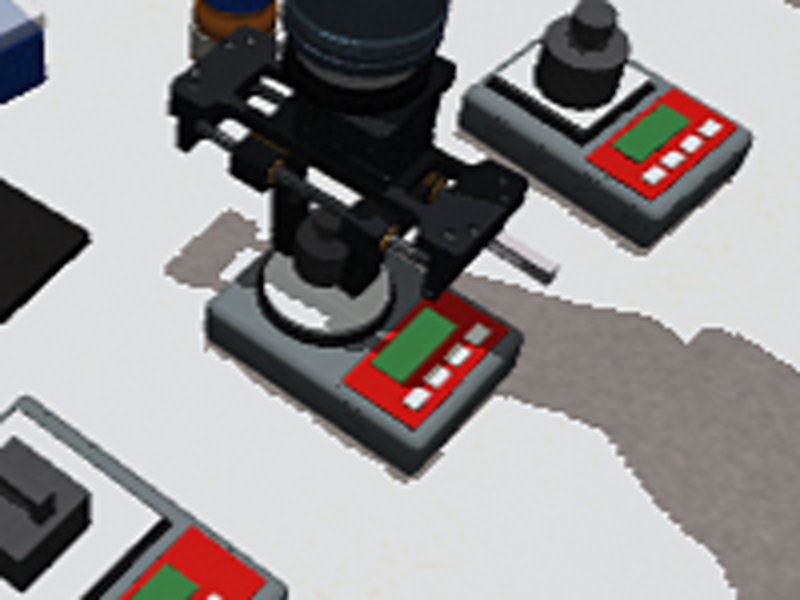

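The weight hovers over the small round pan at (325,265). Shift 3.5 mm, lower, release and rise.

Emit:
send_rows --steps '[[[0,-0.002,0.004],0,1],[[0,-0.0035,0.007],0,1],[[0,-0.0035,0.01],0,1],[[0,-0.0035,0.0115],0,1],[[0,-0.0035,0.0122],0,1],[[0,-0.0035,0.0124],0,1],[[0,-0.0035,0.0124],0,0.55],[[0,-0.0035,0.0124],0,0.4],[[0,-0.0035,0.012],0,0],[[0,-0.0035,0.012],0,0],[[0,-0.0035,-0.02],0,0],[[0,-0.0035,-0.07],0,0],[[0,-0.0035,-0.11],0,0],[[0,-0.0035,-0.11],0,0]]'

```text
time: 21.02
eef_pos: [514.6, -110.5, 175.5]
tool_rot: [3.136, 0.002, 1.625]
contact_force: [0.6, -0.5, -0.0]
width: 0.999
```

```bash
python3 d.py 440.5 364 180 110
```

```text
shift m [ 0.4778 -0.0484 -0.0045] turn -16.9 t 21.025 w 0.9986682524090946 F [ 0.6 -0.5 -0. ]
```

Emit:
send_rows --steps '[[[0.04,-0.004,0],-2,0],[[0.095,-0.01,0],-5,0],[[0.15,-0.015,0],-8,0],[[0.205,-0.021,0],-11,0],[[0.26,-0.026,0],-14,0],[[0.315,-0.032,0],-17,0],[[0.37,-0.0375,0],-17,0],[[0.42,-0.0425,0],-17,0],[[0.46,-0.0465,0],-17,0],[[0.478,-0.0485,0],-17,0],[[0.478,-0.0485,0.01],-17,0],[[0.478,-0.0485,0.05],-17,0],[[0.478,-0.0485,0.085],-17,0],[[0.478,-0.0485,0.107],-17,0],[[0.478,-0.0485,0.117],-17,0],[[0.478,-0.0485,0.12],-17,0],[[0.478,-0.0485,0.12],-17,0],[[0.478,-0.0485,0.12],-17,0]]'

```text
time: 23.28
eef_pos: [438.8, 364.9, 53.6]
tool_rot: [3.14, -0.0, 1.922]
contact_force: [-0.4, -0.2, 0.5]
width: 1.002
```

```bash
python3 d.py 440.5 364 53.5 110;python3 -c "
from rig import camera;import cv2
a=camera('side')[270:420,120:320];cv2.imwrite('pics/s5.png',cv2.resize(a,None,fx=4,fy=4,interpolation=2))"
```

```text
shift m [-0.0015  0.0013  0.0001] turn 0.1 t 23.275 w 1.0023034224219423 F [-0.4 -0.2  0.5]
```

View pics/s5.png

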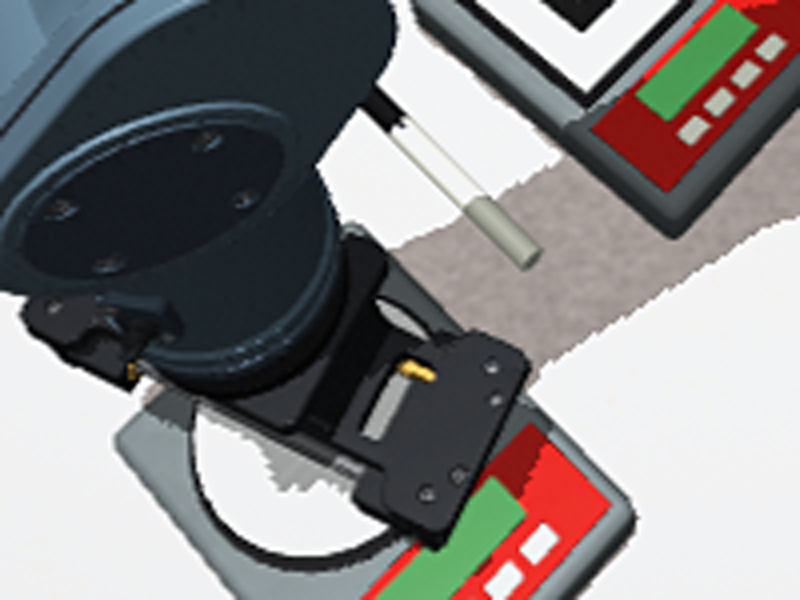

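The gripper straddles the weight, which it hides; there is no contact. I'll close on it.

Emit:
send_rows --steps '[[[-0.001,0.001,0],0,0.3],[[-0.001,0.001,0],0,0.45],[[-0.001,0.001,0],0,0.55],[[-0.001,0.001,0],0,0.65],[[-0.001,0.001,0],0,1],[[-0.001,0.001,0],0,1],[[-0.001,0.001,0],0,1]]'

```text
time: 24.2
eef_pos: [439.9, 364.0, 52.8]
tool_rot: [3.141, -0.0, 1.922]
contact_force: [1.5, 0.3, -0.3]
width: 0.405
```

```bash
python3 d.py 701 -17 150 95
```

```text
shift m [-0.4475  0.1143 -0.0972] turn 15.1 t 24.2 w 0.40513047377783423 F [ 1.5  0.3 -0.3]
```

Emit:
send_rows --steps '[[[0,0,-0.01],0,1],[[0,0,-0.04],0,1],[[0,0,-0.08],0,1],[[-0.02,0.005,-0.095],0,1],[[-0.06,0.015,-0.097],2,1],[[-0.11,0.028,-0.097],4,1],[[-0.16,0.041,-0.097],6,1],[[-0.21,0.054,-0.097],8,1],[[-0.26,0.066,-0.097],10,1],[[-0.31,0.079,-0.097],12,1],[[-0.36,0.092,-0.097],14,1],[[-0.405,0.104,-0.097],15,1],[[-0.435,0.111,-0.097],15,1],[[-0.4475,0.1143,-0.097],15,1],[[-0.4475,0.1143,-0.095],15,1],[[-0.4475,0.1143,-0.06],15,1],[[-0.4475,0.1143,-0.02],15,1],[[-0.4475,0.1143,0.01],15,1],[[-0.4475,0.1143,0.025],15,1],[[-0.4475,0.1143,0.03],15,1]]'

```text
time: 26.7
eef_pos: [700.2, -15.6, 22.4]
tool_rot: [-3.141, -0.001, 1.661]
contact_force: [0.1, 0.4, -2.9]
width: 0.408
```

Emit:
send_rows --steps '[[[0,0,0],0,1],[[0,0,0],0,1]]'

```text
time: 26.95
eef_pos: [701.6, -16.9, 24.1]
tool_rot: [3.14, 0.0, 1.66]
contact_force: [0.3, 0.4, -3.3]
width: 0.403
```

```bash
python3 d.py 701 -17 14.8 95
python3 - <<'E'
from meas import *
from rig import camera
a=camera('top');cv2.imwrite('pics/t3.png',a); run(a,dict(RS=(26,36,1)))
E
```

```text
shift m [-0.     -0.0006  0.0093] turn 0.1 t 26.95 w 0.40314617290199395 F [ 0.3  0.4 -3.3]
RL pan [439.1 364.2] 0.5 0
SL pan [522.3 128.4] [104.4 104.8] 2.7
RS pan [ 512.2 -110.5] 2.0 0
   weight [508.7 -97.2] [16.3 11.2] 0.9 off [-3.4 13.2]
SS pan [ 506.8 -355.9] [70.6 70.1] 86.8
```

Emit:
send_rows --steps '[[[0,0,0.004],0,1],[[0,0,0.0065],0,1],[[0,0,0.008],0,1],[[0,0,0.009],0,1],[[0,0,0.0092],0,1],[[0,0,0.0092],0,1],[[0,0,0.0092],0,0.55],[[0,0,0.0092],0,0.4],[[0,0,0.0092],0,0],[[0,0,0.0092],0,0],[[0,0,-0.02],0,0],[[0,0,-0.07],0,0],[[0,0,-0.13],0,0],[[0,0,-0.15],0,0],[[0,0,-0.15],0,0]]'

```text
time: 28.88
eef_pos: [701.5, -17.0, 174.0]
tool_rot: [3.139, 0.0, 1.66]
contact_force: [0.8, -1.1, -0.6]
width: 1.002
```

```bash
python3 d.py 502.2 -350.8 53.5 75
```

```text
shift m [-0.3147 -0.2282  0.1205] turn 20.1 t 28.875 w 1.0020676337437815 F [ 0.8 -1.1 -0.6]
```

Emit:
send_rows --steps '[[[-0.04,-0.029,0],3,0],[[-0.085,-0.062,0],7,0],[[-0.13,-0.094,0],11,0],[[-0.175,-0.127,0],15,0],[[-0.22,-0.16,0],19,0],[[-0.26,-0.1885,0],20,0],[[-0.295,-0.214,0],20,0],[[-0.315,-0.228,0],20,0],[[-0.315,-0.228,0],20,0],[[-0.315,-0.228,0.0],20,0],[[-0.315,-0.228,0.03],20,0],[[-0.315,-0.228,0.065],20,0],[[-0.315,-0.228,0.095],20,0],[[-0.315,-0.228,0.112],20,0],[[-0.315,-0.228,0.118],20,0],[[-0.315,-0.228,0.119],20,0],[[-0.315,-0.228,0.119],20,0],[[-0.315,-0.228,0.119],20,0]]'

```text
time: 31.12
eef_pos: [502.1, -351.5, 54.5]
tool_rot: [3.14, 0.001, 1.311]
contact_force: [0.2, -0.1, -0.1]
width: 1.001
```

Emit:
send_rows --steps '[[[0,0,0],0,0.2],[[0,0,0],0,0.3],[[0,0,0],0,0.4],[[0,0,0],0,0.5],[[0,0,0],0,1],[[0,0,0],0,1],[[0,0,0],0,1]]'

```text
time: 32.0
eef_pos: [502.0, -351.2, 53.8]
tool_rot: [3.141, 0.0, 1.311]
contact_force: [2.7, -0.4, -1.6]
width: 0.606
```

```bash
python3 d.py 439.2 364.1 180 105
python3 - <<'E'
from meas import *
from rig import camera
a=camera('top');cv2.imwrite('pics/t4.png',a); run(a,dict(RS=(26,36,1)))
E
```

```text
shift m [ 0.6751 -0.2446 -0.1262] turn -29.9 t 32.0 w 0.6062455786336075 F [ 2.7 -0.4 -1.6]
RL pan [439.  364.1] 0.6 0
SL pan [522.4 128. ] [104.2 104.2] 2.8
RS pan [ 512.1 -109.8] 0.6 0
   weight [ 510.8 -108.1] [35.4 32.9] 0.9 off [-1.3  1.7]
SS pan [ 526.4 -327.5] [ 8.6 33.1] 87.8
```

Held (53.4 mm), and the small round weight is 2 mm off centre on its pan. Carry the large round across at height.

Emit:
send_rows --steps '[[[0,0,-0.01],0,1],[[0,0,-0.04],0,1],[[0,0,-0.08],0,1],[[0.01,-0.004,-0.115],0,1],[[0.04,-0.0145,-0.126],-2,1],[[0.085,-0.031,-0.126],-4,1],[[0.13,-0.047,-0.126],-6,1],[[0.175,-0.063,-0.126],-8,1],[[0.22,-0.08,-0.126],-10,1],[[0.265,-0.096,-0.126],-12,1],[[0.31,-0.112,-0.126],-14,1],[[0.355,-0.129,-0.126],-16,1],[[0.4,-0.145,-0.126],-18,1],[[0.445,-0.161,-0.126],-20,1],[[0.49,-0.1775,-0.126],-22,1],[[0.535,-0.194,-0.126],-24,1],[[0.58,-0.21,-0.126],-26,1],[[0.625,-0.2265,-0.126],-28,1],[[0.66,-0.239,-0.126],-30,1],[[0.675,-0.2445,-0.126],-30,1]]'

```text
time: 34.55
eef_pos: [437.1, 365.2, 179.3]
tool_rot: [-3.139, 0.001, 1.837]
contact_force: [0.2, -1.2, -6.7]
width: 0.604
```

Emit:
send_rows --steps '[[[0,0,0],0,1],[[0,0,0.015],0,1],[[0,0,0.045],0,1],[[0,0,0.075],0,1],[[0,0,0.1],0,1],[[0,0,0.112],0,1],[[0,0,0.116],0,1],[[0,0,0.116],0,1],[[0,0,0.116],0,1]]'

```text
time: 35.67
eef_pos: [439.4, 364.5, 64.5]
tool_rot: [3.14, -0.001, 1.834]
contact_force: [-0.4, 0.2, -6.1]
width: 0.605
```

```bash
python3 d.py 439.2 364.1 53.8 105
```

```text
shift m [-0.0003 -0.0003  0.0107] turn 0.1 t 35.675 w 0.6047206155006025 F [-0.4  0.2 -6.1]
```

Emit:
send_rows --steps '[[[0,0,0.004],0,1],[[0,0,0.007],0,1],[[0,0,0.009],0,1],[[0,0,0.01],0,1],[[0,0,0.0106],0,1],[[0,0,0.0106],0,1],[[0,0,0.0106],0,0.35],[[0,0,0.0106],0,0.2],[[0,0,0.0106],0,0],[[0,0,0.0106],0,0],[[0,0,-0.02],0,0],[[0,0,-0.07],0,0],[[0,0,-0.11],0,0],[[0,0,-0.11],0,0]]'

```text
time: 37.42
eef_pos: [440.3, 365.7, 176.8]
tool_rot: [3.136, -0.003, 1.834]
contact_force: [0.9, -0.6, -0.3]
width: 1.002
```

```bash
python3 d.py 701 -17 180 95.2
```

```text
shift m [-0.4374  0.152  -0.0032] turn 9.9 t 37.425 w 1.001523940297104 F [ 0.9 -0.6 -0.3]
```

Emit:
send_rows --steps '[[[-0.04,0.014,0],2,0],[[-0.09,0.031,0],4,0],[[-0.14,0.049,0],6,0],[[-0.19,0.066,0],8,0],[[-0.24,0.083,0],10,0],[[-0.29,0.101,0],10,0],[[-0.34,0.118,0],10,0],[[-0.385,0.134,0],10,0],[[-0.42,0.146,0],10,0],[[-0.437,0.152,0],10,0],[[-0.437,0.152,0.0],10,0],[[-0.437,0.152,0.03],10,0],[[-0.437,0.152,0.08],10,0],[[-0.437,0.152,0.125],10,0],[[-0.437,0.152,0.15],10,0],[[-0.437,0.152,0.158],10,0],[[-0.437,0.152,0.16],10,0],[[-0.437,0.152,0.16],10,0]]'

```text
time: 39.67
eef_pos: [700.6, -18.0, 15.3]
tool_rot: [3.139, 0.0, 1.66]
contact_force: [-0.4, 0.7, -0.5]
width: 1.002
```

Emit:
send_rows --steps '[[[0,0,0],0,0.3],[[0,0,0],0,0.45],[[0,0,0],0,0.55],[[0,0,0],0,0.65],[[0,0,0],0,1],[[0,0,0],0,1],[[0,0,0],0,1]]'

```text
time: 40.55
eef_pos: [699.6, -18.2, 13.7]
tool_rot: [3.141, -0.0, 1.66]
contact_force: [-0.5, -0.8, -1.0]
width: 0.409
```

```bash
python3 d.py 506.7 -355.9 140 87
python3 - <<'E'
from meas import *
from rig import camera
a=camera('top');cv2.imwrite('pics/t5.png',a); run(a,dict(RL=(36,54,1),RS=(26,36,1)))
E
```

```text
shift m [-0.3192 -0.2222 -0.1263] turn 8.1 t 40.55 w 0.40927621182044804 F [-0.5 -0.8 -1. ]
RL pan [439.1 364.2] 0.5 0
   weight [437.9 363.7] [53.3 59.4] 1.6 off [-1.2 -0.5]
SL pan [522.3 128.4] [104.4 104.8] 2.7
RS pan [ 512.  -110.3] 1.8 0
   weight [ 510.4 -103.8] [36.  24.5] 1.6 off [-1.7  6.5]
SS pan [ 506.5 -356.5] [68.6 70.9] 87.9
```

Emit:
send_rows --steps '[[[0,0,-0.01],0,1],[[0,0,-0.04],0,1],[[0,0,-0.08],0,1],[[-0.02,-0.014,-0.115],0,1],[[-0.055,-0.038,-0.126],2,1],[[-0.095,-0.066,-0.126],4,1],[[-0.135,-0.094,-0.126],6,1],[[-0.175,-0.122,-0.126],8,1],[[-0.215,-0.15,-0.126],8,1],[[-0.255,-0.1775,-0.126],8,1],[[-0.29,-0.202,-0.126],8,1],[[-0.313,-0.218,-0.126],8,1],[[-0.32,-0.222,-0.126],8,1],[[-0.32,-0.222,-0.12],8,1],[[-0.32,-0.222,-0.095],8,1],[[-0.32,-0.222,-0.07],8,1],[[-0.32,-0.222,-0.054],8,1],[[-0.32,-0.222,-0.048],8,1],[[-0.32,-0.222,-0.048],8,1],[[-0.32,-0.222,-0.048],8,1]]'

```text
time: 43.1
eef_pos: [507.5, -356.9, 62.6]
tool_rot: [3.14, 0.001, 1.52]
contact_force: [-0.0, -0.4, -2.3]
width: 0.407
```

```bash
python3 d.py 506.7 -356.5 51.7 87;python3 -c "
from rig import camera;import cv2
a=camera('side')[90:220,330:490];cv2.imwrite('pics/s6.png',cv2.resize(a,None,fx=4.5,fy=4.5,interpolation=2))"
```

```text
shift m [ 0.0004 -0.0009  0.0109] turn 0.1 t 43.1 w 0.4065263554686773 F [-0.  -0.4 -2.3]
```

View pics/s6.png

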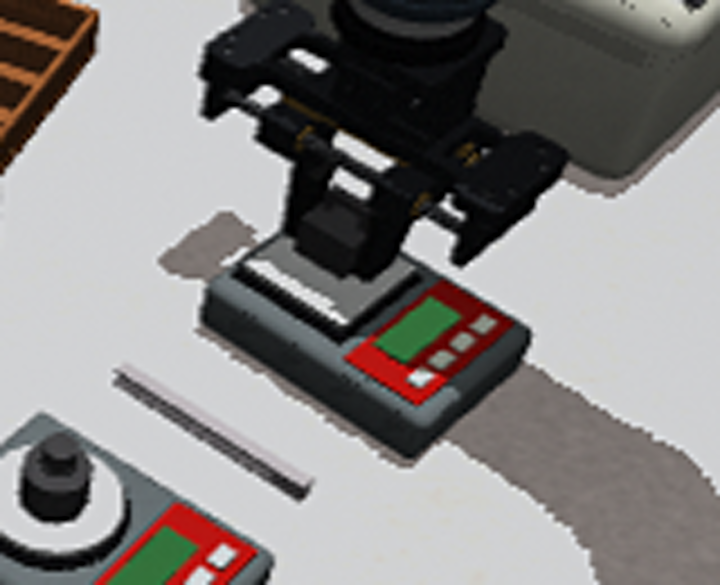

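The small square hovers over the middle of its pan at (335,240), aligned with the sides. Lower it, release and move up and away.

Emit:
send_rows --steps '[[[0,-0.001,0.004],0,1],[[0,-0.001,0.007],0,1],[[0,-0.001,0.009],0,1],[[0,-0.001,0.0102],0,1],[[0,-0.001,0.0108],0,1],[[0,-0.001,0.0108],0,1],[[0,-0.001,0.0108],0,0.55],[[0,-0.001,0.0108],0,0.4],[[0,-0.001,0.0108],0,0],[[0,-0.001,0.0108],0,0],[[0,-0.001,-0.02],0,0],[[0,-0.001,-0.07],0,0],[[0,-0.001,-0.13],0,0],[[-0.05,-0.001,-0.17],0,0],[[-0.1,-0.04,-0.17],0,0],[[-0.15,-0.08,-0.17],0,0],[[-0.2,-0.12,-0.17],0,0],[[-0.24,-0.15,-0.17],0,0],[[-0.24,-0.15,-0.17],0,0]]'

```text
time: 45.52
eef_pos: [339.1, -593.4, 230.9]
tool_rot: [-3.139, 0.002, 1.511]
contact_force: [0.7, 0.4, -0.8]
width: 1.001
```

Run:
```python
from meas import *
from rig import camera
a=camera('top');cv2.imwrite('pics/t6.png',a); run(a,dict(RL=(36,54,1),RS=(26,36,1),SL=(34,54,0),SS=(26,36,0)))
s=camera('side')[130:420,130:460]
cv2.imwrite('pics/f1.png',np.vstack([cv2.resize(a[210:320,125:440],(680,237),interpolation=2),cv2.resize(s,(412,362),interpolation=2)@np.eye(3) if 0 else cv2.copyMakeBorder(cv2.resize(s,(412,362),interpolation=2),0,0,0,268,0)]))
```

```text
RL pan [439.2 363.9] 1.0 0
   weight [438.2 363.7] [54.  60.7] 1.6 off [-0.9 -0.2]
SL pan [522.7 128.1] [103.5 104.1] 2.8
   weight [519.6 131.3] [58.2 57.3] 3.0 off [-3.   3.3]
RS pan [ 511.7 -109.5] 1.0 0
   weight [ 510.5 -108.4] [36.1 33.6] 0.9 off [-1.2  1.1]
SS pan [ 506.7 -355.9] [69.2 69. ] 86.9
   weight [ 504.  -355.5] [40.6 39. ] 89.0 off [-2.8  0.4]
```

View pics/f1.png

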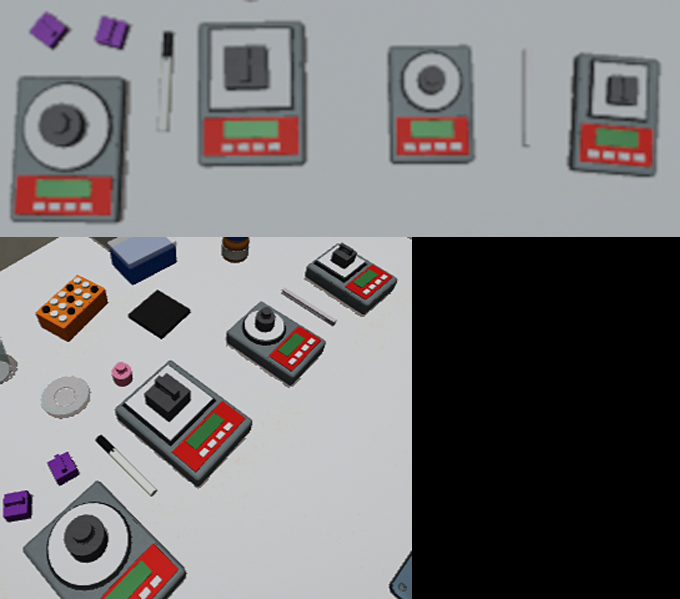

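In the final view all four weights stand upright near the middle of the right pans and the pad is empty. Offsets measure 0.9 to 4.5 mm. Handing in.

```bash
python3 -c "
from rig import bot;print(bot.finish_job())"
```

```text
the job is handed in; nothing more can be done
None
```

All four weights now stand upright on their matching pans, and I handed the job in after about 46 s of robot time. I did it as two swaps through the rubber pad. The pad is empty again, and I left the purple and pink look-alikes alone.

The last top-view check gave these offsets from the pan centres:

| Weight | Offset from pan centre |
|---|---|
| Large round | about 1 mm |
| Small round | about 1.6 mm |
| Small square | about 2.8 mm |
| Large square | about 4.5 mm |

- **Disagreement:** For the large square weight, the side view just before release put it about 1 mm off centre, so the two views disagree. I think most of the 4.5 mm is measurement bias and did not re-place it.
- **Square alignment:** The sides of both square weights line up with their pans to about 2° or better.
- **Forces:** Every tool force reported at the end of a move stayed below about 10 N.

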